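Dowel a post held in the bench vise

TASK

Take the long plain dowel out of the dowel stand, find the hand-drilled blind hole in the end of the post held in the vise by feeling for it with the dowel's foot, and press the dowel straight down until it is fully home at the bottom of the hole, then let go and move clear. Push gently, never hard enough to split the post, and leave the other pegs and everything else on the bench where they are.

Things in the scene. Friction and masses are not known exactly. Their poses are not given: they have to be found in the camera images.
- dowel: the long plain dowel: pale round wood, 18 mm diameter, 95 mm long, no head, about 20 g, its foot's rim broken by 1 mm. It stands upright, foot down, in one of the stand's three holes (any of them), 20 mm deep. Origin at the centre of its foot, z along its axis towards the top.
- stand: the dowel stand, a dark wooden block fixed to the bench, 62 mm (x) by 215 mm (y) by 35 mm high, origin under its centre. Three holes 20 mm deep and 20 mm wide in a row along its y at -70, 0 and +70 mm. Anything standing in a hole has its foot 15 mm above the bench.
- vise_seat (a point): nominal centre of the hole's mouth, on the post's flat top face, 95 mm above the bench; the vise's axes, z up. Drilled by hand: the true centre is 2.5 to 6 mm off it, in a direction nowhere measured. The hole is upright, round, 19.5 mm wide, no chamfer, blind, 35 mm deep; the dowel slides freely for 25 mm, the last 10 mm are tight (about 10 N, stays as pressed), to a hard bottom.
- vise: green steel bench vise fixed to the bench, with the brown wooden post it holds: post 66 mm square in plan, its end 15 mm above the jaws. Vise 220 mm (x) by 130 mm (y), jaws 80 mm high; the screw handle sticks out to its own -x, 130 mm from the centre. Origin on the bench under vise_seat. The post splits if the dowel is pushed or knocked against it with more than 40 N.
- short_dowel: a shorter dowel in the stand, same 18 mm diameter, 60 mm long: leave it. Origin at its foot.
- coat_peg: a turned peg in the stand, 80 mm long with a mushroom head 38 mm wide: leave it. Origin at its foot.
- mallet: wooden mallet lying behind, head 75 by 120 by 68 mm, handle to its -x: leave it.
- glue: white bottle, 60 mm wide, 120 mm tall: leave it. Origin under its base.
- jar: jar, 70 mm wide, 90 mm tall: leave it. Origin under its base.
- offcut: flat pale offcut 130 by 45 by 22 mm between vise and stand: leave it. Origin under its centre.
- offcut2: brown offcut 90 by 30 by 30 mm between vise and stand: leave it. Origin under its centre.
- driver: screwdriver lying on the bench, 200 mm long: leave it.

How it is judged:
By the outcome, as a careful person would: the job done as asked, in the order asked, and still so for the second after the job is handed in, with the robot touching nothing.
It also fails if it takes over 72 s, if anything falls off the work surface, if the arm or the gripper's body presses on something with over 40 N, if the wrist force passes 120 N, or if a joint passes its speed limit or range.

ROBOT

A 6-joint arm with a two-finger parallel gripper is mounted at the origin on the work surface. World frame = base frame: x ahead of the robot, y to its left, z up, the work surface at z = 0. Lengths are in m, angles in rad, forces in N, time in s.
With the tool pointing down it reaches from about 0.275 to 0.975 m from the base axis. Payload 8.4 kg.
Tool frame: the origin (TCP) lies midway between the tips of the shut fingers; the grasp point (between the pads) lies 19 mm behind it; z points along the fingers, y is the line along which they close (so a half turn about z gives the same grasp; the last joint's range is limited). The gripper opens to 92 mm and grips with 3 to 60 N. Pads are 20 mm wide; open, the fingers measure 128 mm over their backs; the gripper's body (75 mm by 189 mm) begins 69 mm behind the grasp point.
Start: joints at [1.212, 0.353, 1.633, -0, 1.155, -0.002], TCP at [0.218, 0.586, 0.215] pointing down, gripper open.
Joint ranges: [-2.63, 2.63], [-0.92, 2.1], [0.06, 2.66], [-1.3, 4.44], [0, 2.69], [-3.02, 3.02]. Speed limits (rad/s): [2.22, 2.22, 2.79, 3.14, 3.14, 3.14].

INTERFACE

Orientations are given as a rotation vector (axis times angle).
In Python, from station import arm gives the robot as it stands. The module is installed in compiled form; this text tells all that it offers.
- The arm moves only by the tool arm_command, never from a script. Its argument "deltas" is a list of rows, each a list of 7 numbers: the opening, from -1 (shut) to 1 (fully open), then the shift along the tool's x, y, z in mm, then the turn, a rotation vector about the tool's x, y, z in degrees. A call has 1 to 5 rows; each row shifts and turns the commanded pose from where the row before left it, along the tool's axes as they then stand; what a row does not reach is not made up. A row lasts 1/10 s, in which the tool goes at most 50 mm and 8.59 degrees, less where a joint would pass 70% of its speed; a pose out of reach is approached as far as the arm can. A call with a gripper value outside its range is refused whole. The fingers move at their own pace and stop on an object; "grip_force" is the grip in N (left out, the last holds). Time passes only in rows, so rows that do not move let the fingers close. It gives the time, the measured TCP pose, the force, the opening and the grip force at its end, in the units of the state.
- arm.observe(): the state, without advancing time (a new reading comes with each control period).
- arm.get_image(name): name is "side" or "top"; returns the picture (480x640x3 uint8, red, green, blue); there is no depth.
- arm.calibration(name): a dict with "vertical_fov" (degrees; the focal length in pixels is half the picture's height over the tangent of half this angle, whatever the lens; pixels are square), "cx", "cy" (the principal point, pixels), "view" (4x4, takes a point from world to camera coordinates). Camera axes: x right, y up, looking along -z (the intrinsics and any distortion apply to the point x, -y, -z); pixel columns grow to the right and rows downward; lengths in m; the calibration is good to about 2 mm. A picture is of the moment at which its call begins. calibration takes no time and is no camera call.
- arm.sign_off(): hands the job in; it is judged then, once.
Trained networks look in the newest picture that a camera, given by its name, has taken for a name from the list of things; names that differ only in an ending like _2 or _b are one class to them, and where a whole thing is asked for, a point or a joint stands for the part that bears it (a point fixed in the world has none). Each returns a list of dicts, best first, with "p" (0 to 1); they miss things now and then, are a little off and sometimes report something else, mostly with a low value. They report only what shows in the picture. A call takes as long as a camera call.
- arm.silhouettes(camera, target): "mask" (480x640 bool, what is visible of it) and "rect" ([left, top, width, height] in pixels, round what is visible of it).
The state is a dict: "time_s": time; "joint_positions": joint angles; "qvel": joint speeds; "effort": joint torques, N m; "tool_pos": TCP position; "eef_rot": TCP orientation; "ft_force": force on the tool from outside, world axes, zero at the start; "ft_torque": the same for the moment, N m; "opening": finger opening in m; "finger_force": force on a finger pad.
Only numpy, scipy, OpenCV 4.12 (cv2) and the standard library are available. Lean on these libraries where they do the work, as an engineer would, in place of code of your own. Each camera call takes 0.05 s, during which the arm holds its last target. There are 200 camera calls.

## Working session

There is one attempt and no reset: what is moved stays moved. The work goes in short steps, Python scripts to look and compute and a tool call to move; the robot and the scene stay as the last step left them, time stands still between calls to the robot, and variables do not carry over. Pictures are saved under pics/ and viewed, at most 10 in all, crops included, and the job is handed in when it is done.

Besides the shell and the picture viewer there is one more tool, called after "Emit:" as a command line: name --pt "numbers of a row" for each row, then --argument value for the rest. arm_command: Moves the arm, as the interface text tells. Its arguments: {"type":"object","properties":{"deltas":{"type":"array"},"grip_force":{"type":"number"}},"required":["deltas"]}

```bash
mkdir -p pics; python3 - <<'E'
from station import arm
import cv2,numpy as np
s=arm.observe();print({k:np.round(v,3) for k,v in s.items()})
for c in("side","top"):
    im=arm.get_image(c);cv2.imwrite(f"pics/{c}0.png",im[...,::-1])
    print(c,arm.calibration(c))
    for t in("dowel","stand","vise","vise_seat","short_dowel","coat_peg"):
        for d in arm.silhouettes(c,t)[:2]: print(t,round(d["p"],2),d["rect"])
E
```

```text
{'time_s': np.float64(0.0), 'joint_positions': array([ 1.212,  0.354,  1.634, -0.   ,  1.155, -0.002]), 'qvel': array([-0.   , -0.   ,  0.   , -0.001,  0.   ,  0.   ]), 'effort': array([ 2.0000e-03, -5.9386e+01, -3.3421e+01,  7.0000e-02,  2.4000e-02,
       -0.0000e+00]), 'tool_pos': array([0.218, 0.585, 0.214]), 'eef_rot': array([-5.570e-01, -3.092e+00,  2.000e-03]), 'ft_force': array([0.38 , 0.438, 0.143]), 'ft_torque': array([0.032, 0.006, 0.015]), 'finger_force': np.float64(0.0), 'opening': np.float64(0.092)}
side {'vertical_fov': 46.38975482247904, 'cx': 313.31936726566215, 'cy': 238.77476048040208, 'view': array([[-9.95848813e-01, -9.10189081e-02, -8.36289544e-04,
         6.56173950e-01],
       [ 5.45948851e-02, -6.04630356e-01,  7.94632954e-01,
        -3.61963744e-02],
       [-7.28322699e-02,  7.91288627e-01,  6.07089589e-01,
        -1.19718601e+00],
       [ 0.00000000e+00,  0.00000000e+00,  0.00000000e+00,
         1.00000000e+00]])}
dowel 0.88 [350.9, 261.7, 13.4, 31.4]
stand 0.94 [335.8, 256.9, 36.0, 95.5]
vise 0.89 [318.3, 146.5, 102.4, 59.3]
vise_seat 0.97 [320.4, 152.4, 100.0, 52.5]
coat_peg 0.89 [347.7, 295.5, 22.0, 29.9]
top {'vertical_fov': 46.86407316375286, 'cx': 327.6289436441222, 'cy': 234.42934428907344, 'view': array([[-0.02792269, -0.99960918,  0.00134539,  0.10386342],
       [ 0.98144623, -0.02715988,  0.1898042 , -0.63528978],
       [-0.18969348,  0.00662027,  0.98182104, -1.02948168],
       [ 0.        ,  0.        ,  0.        ,  1.        ]])}
dowel 0.68 [256.4, 266.3, 15.6, 18.1]
stand 0.93 [211.6, 258.3, 110.3, 38.9]
vise 0.8 [435.6, 225.5, 84.0, 119.5]
vise 0.4 [294.1, 269.8, 9.7, 10.6]
vise_seat 0.84 [435.8, 222.9, 80.4, 124.4]
vise_seat 0.71 [285.0, 109.8, 136.0, 111.0]
short_dowel 0.52 [291.8, 267.8, 11.4, 12.3]
coat_peg 0.54 [218.3, 264.4, 16.9, 23.6]
```

View pics/side0.png

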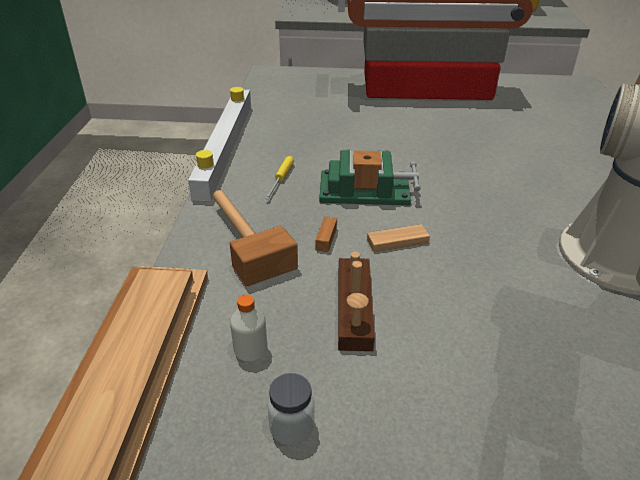

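View pics/top0.png

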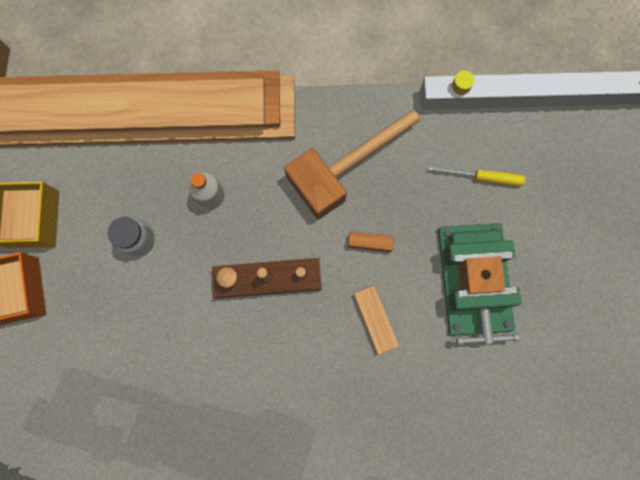

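The top view shows the stand with the coat peg at (227,277), a peg at (262,273) and another at (300,272). The vise post is at (486,275) with a dark hole visible. I'll zoom in to tell the dowels apart and locate the hole.

```bash
python3 - <<'E'
import cv2,numpy as np
a=cv2.imread("pics/side0.png");b=cv2.imread("pics/top0.png")
f=lambda im,x,y,w,h:cv2.resize(im[y:y+h,x:x+w],(400,300),interpolation=cv2.INTER_CUBIC)
cv2.imwrite("pics/crop.png",np.vstack([np.hstack([f(a,300,245,120,90),f(b,205,235,120,90)]),np.hstack([f(a,340,140,60,45),f(b,455,250,60,45)])]))
E
cat > h.py <<'E'
from station import arm
import numpy as np
def ray(c,u,v):
    k=arm.calibration(c);f=240/np.tan(np.radians(k["vertical_fov"]/2));V=k["view"];R=V[:3,:3]
    return -R.T@V[:3,3],R.T@np.array([(u-k["cx"])/f,-(v-k["cy"])/f,-1])
def onz(c,u,v,z):
    o,d=ray(c,u,v);return (o+d*(z-o[2])/d[2]).round(4)
def proj(c,p):
    k=arm.calibration(c);f=240/np.tan(np.radians(k["vertical_fov"]/2));q=k["view"]@np.append(p,1)
    return np.round([k["cx"]-f*q[0]/q[2],k["cy"]+f*q[1]/q[2]],1)
E
python3 - <<'E'
from h import *
for z in(.075,.110): print(z,onz("top",262,273,z),onz("top",300,272,z),onz("side",357,265,z),onz("side",355,256,z))
print(onz("top",227,277,.095),onz("side",357,300,.095))
print("hole",onz("top",486,274,.095),onz("side",368,157,.095))
E
```

```text
0.075 [0.5634 0.2141 0.075 ] [0.5633 0.1413 0.075 ] [0.5604 0.1712 0.075 ] [0.565  0.1446 0.075 ]
0.11 [0.559  0.2101 0.11  ] [0.5589 0.1397 0.11  ] [0.5608 0.213  0.11  ] [0.5652 0.1878 0.11  ]
[0.5552 0.2775 0.095 ] [0.5579 0.2876 0.095 ]
hole [ 0.5473 -0.2092  0.095 ] [ 0.5461 -0.2107  0.095 ]
```

View pics/crop.png

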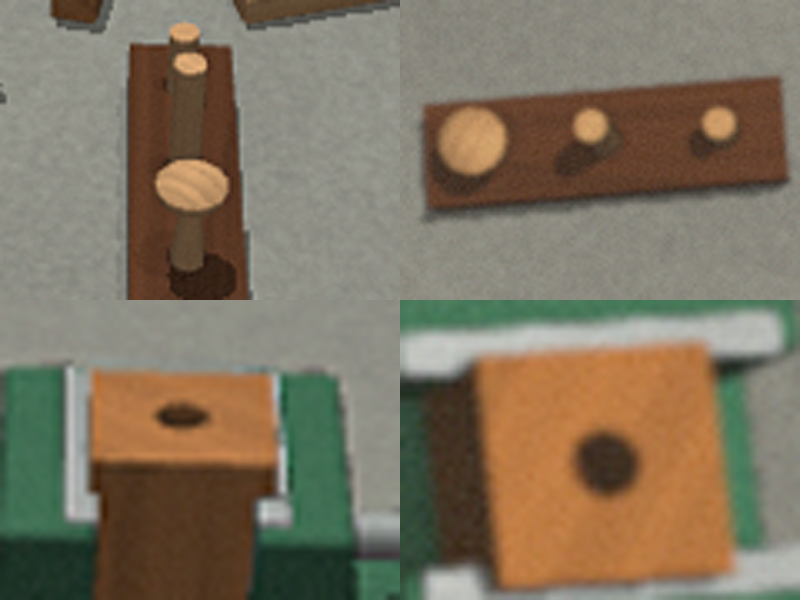

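The top view's middle peg is the long dowel: in the side crop it stands taller than the far one. Its top is at about (0.560, 0.211). The painted hole sits near (0.547, -0.210). I'll turn the tool so y lies along world x, then go above the dowel.

Emit:
arm_command --pt "1 0 0 0 0 0 8" --pt "1 0 0 0 0 0 8" --pt "1 0 0 0 0 0 8" --pt "1 0 0 0 0 0 8" --pt "1 0 0 0 0 0 8"

```text
time_s: 1.2
tool_pos: [0.2183, 0.5857, 0.2146]
eef_rot: [-1.589, -2.71, -0.0]
ft_force: [-0.1, -0.2, 0.3]
opening: 0.0917
finger_force: 0.0
```

Emit:
arm_command --pt "1 0 0 0 0 0 8" --pt "1 0 0 0 0 0 8" --pt "1 0 0 0 0 0 8" --pt "1 0 0 0 0 0 5.6" --pt "1 0 0 0 0 0 0"

```text
time_s: 1.7
tool_pos: [0.2183, 0.5856, 0.2146]
eef_rot: [2.224, 2.219, 0.0]
ft_force: [-0.8, -0.4, 0.8]
opening: 0.0921
finger_force: 0.0
```

Emit:
arm_command --pt "1 -31 28.5 0 0 0 0" --pt "1 -31 28.5 0 0 0 0" --pt "1 -31 28.5 0 0 0 0" --pt "1 -31 28.5 0 0 0 0" --pt "1 -31 28.5 0 0 0 0"

```text
time_s: 2.2
tool_pos: [0.3616, 0.4293, 0.2148]
eef_rot: [-2.218, -2.225, -0.001]
ft_force: [0.8, 0.6, -0.3]
opening: 0.0923
finger_force: 0.0
```

Emit:
arm_command --pt "1 -31 28.5 0 0 0 0" --pt "1 -31 28.5 0 0 0 0" --pt "1 -31 28.5 0 0 0 0" --pt "1 -31 28.5 0 0 0 0" --pt "1 -31 28.5 0 0 0 0"

```text
time_s: 2.7
tool_pos: [0.5041, 0.274, 0.2148]
eef_rot: [2.218, 2.224, 0.001]
ft_force: [0.6, 0.4, 0.2]
opening: 0.0919
finger_force: 0.0
```

Emit:
arm_command --pt "1 -31 28.5 0 0 0 0" --pt "1 -31 28.5 0 0 0 0" --pt "1 0 0 0 0 0 0" --pt "1 0 0 0 0 0 0"

```text
time_s: 3.1
tool_pos: [0.5602, 0.2128, 0.2144]
eef_rot: [-2.222, -2.22, 0.0]
ft_force: [-0.2, -0.3, 0.2]
opening: 0.0919
finger_force: 0.0
```

Emit:
arm_command --pt "1 -1.5 0 37 0 0 0" --pt "1 0 0 37 0 0 0" --pt "1 0 0 37 0 0 0" --pt "1 0 0 37 0 0 0" --pt "1 0 0 0 0 0 0"

```text
time_s: 3.6
tool_pos: [0.5556, 0.2119, 0.0623]
eef_rot: [-2.216, -2.221, 0.012]
ft_force: [0.4, 0.8, -0.3]
opening: 0.0921
finger_force: 0.0
```

Emit:
arm_command --pt "-1 0 0 0 0 0 0" --pt "-1 0 0 0 0 0 0" --pt "-1 0 0 0 0 0 0" --pt "-1 0 0 0 0 0 0" --pt "-1 0 0 0 0 0 0" --grip_force 35

```text
time_s: 4.1
tool_pos: [0.5605, 0.2121, 0.0676]
eef_rot: [2.222, 2.22, 0.002]
ft_force: [0.1, -0.1, -0.1]
opening: 0.0539
finger_force: 0.0
```

Emit:
arm_command --pt "-1 0 0 0 0 0 0" --pt "-1 0 0 0 0 0 0" --pt "-1 0 0 0 0 0 0" --pt "-1 0 0 0 0 0 0" --pt "-1 0 0 0 0 0 0"

```text
time_s: 4.6
tool_pos: [0.56, 0.2119, 0.0665]
eef_rot: [-2.222, -2.221, 0.0]
ft_force: [-0.2, 0.2, -0.6]
opening: 0.0173
finger_force: 35.0
```

Emit:
arm_command --pt "-1 0 0 -15 0 0 0" --pt "-1 0 0 -25 0 0 0" --pt "-1 0 0 -35 0 0 0" --pt "-1 0 0 -30 0 0 0" --pt "-1 0 0 -15 0 0 0"

```text
time_s: 5.1
tool_pos: [0.5611, 0.2123, 0.1904]
eef_rot: [2.221, 2.219, 0.006]
ft_force: [-0.3, -0.1, -0.5]
opening: 0.0171
finger_force: 35.0
```

Emit:
arm_command --pt "-1 -20 0 0 0 0 0" --pt "-1 -40 0 0 0 0 0" --pt "-1 -45 -2 0 0 0 0" --pt "-1 -45 -2 0 0 0 0" --pt "-1 -45 -2 0 0 0 0"

```text
time_s: 5.6
tool_pos: [0.5532, 0.0154, 0.1866]
eef_rot: [-2.221, -2.221, 0.001]
ft_force: [-0.1, 0.0, 1.2]
opening: 0.0171
finger_force: 35.0
```

Emit:
arm_command --pt "-1 -45 -2 0 0 0 0" --pt "-1 -45 -2 0 0 0 0" --pt "-1 -45 -2 0 0 0 0" --pt "-1 -40 -1 0 0 0 0" --pt "-1 -25 0 0 0 0 0"

```text
time_s: 6.1
tool_pos: [0.5459, -0.1857, 0.1866]
eef_rot: [-2.224, -2.219, 0.001]
ft_force: [1.3, 0.4, 0.2]
opening: 0.0173
finger_force: 35.0
```

Emit:
arm_command --pt "-1 -17 0 0 0 0 0" --pt "-1 0 0 0 0 0 0" --pt "-1 0 0 0 0 0 0" --pt "-1 0 0 0 0 0 0"

```text
time_s: 6.5
tool_pos: [0.5467, -0.1989, 0.1865]
eef_rot: [-2.221, -2.221, -0.0]
ft_force: [-0.5, 0.3, 0.5]
opening: 0.0173
finger_force: 35.0
```

```bash
python3 - <<'E'
from h import *
import cv2
print(arm.observe()["tool_pos"])
a=arm.get_image("side")[...,::-1];b=arm.get_image("top")[...,::-1]
f=lambda im,x,y,w,h:cv2.resize(im[y:y+h,x:x+w],(400,600),interpolation=cv2.INTER_CUBIC)
cv2.imwrite("pics/c2.png",np.hstack([f(a,340,95,60,90),f(b,460,230,60,90)]))
E
```

```text
[ 0.54666855 -0.19889522  0.18647105]
```

View pics/c2.png

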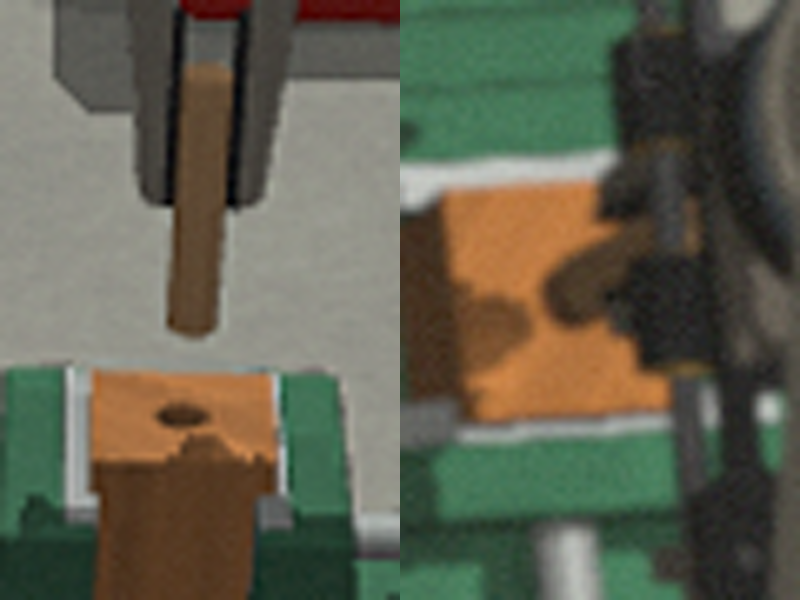

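```bash
python3 - <<'E'
from h import *
t=np.array([0.5467,-0.1989,0])
for z in(.1355,.2305): print(z,proj("side",t+[0,0,z]))
print("foot seen",onz("side",368.5,144.3,.1355),"hole", onz("side",367.2,157.25,.095),onz("top",486.05,274.45,.095))
# post outline corners, top face, z=.095
for c,x0,y0,P in(("top",455,250,[(480,355),(708,345),(735,572),(500,587)]),("side",340,140,[(92,373),(272,375),(278,462),(90,462)])):
    q=np.array([onz(c,(x-(400 if c=="top" else 0))/6.667+x0,(y-300)/6.667+y0,.095) for x,y in P]);print(q,q.mean(0))
E
```

```text
0.1355 [368.7 144.2]
0.2305 [371.2 106.1]
foot seen [ 0.5472 -0.1983  0.1355] hole [ 0.548  -0.2093  0.095 ] [ 0.5465 -0.2092  0.095 ]
[[ 0.5782 -0.1757  0.095 ]
 [ 0.5792 -0.2407  0.095 ]
 [ 0.5148 -0.2426  0.095 ]
 [ 0.5125 -0.1764  0.095 ]] [ 0.546175 -0.20885   0.095   ]
[[ 0.5811 -0.2378  0.095 ]
 [ 0.5154 -0.2422  0.095 ]
 [ 0.5135 -0.1785  0.095 ]
 [ 0.5796 -0.1726  0.095 ]] [ 0.5474   -0.207775  0.095   ]
```

The side view shows the dowel held upright with its foot at crop (190,335), matching the prediction. The hole drawn on the post is at its centre, so it may only be the nominal mark. Next I'll go above it and touch down gently.

Emit:
arm_command --pt "-1 -10 0 10 0 0 0" --pt "-1 0 0 15 0 0 0" --pt "-1 0 0 9 0 0 0" --pt "-1 0 0 0 0 0 0" --pt "-1 0 0 0 0 0 0"

```text
time_s: 7.1
tool_pos: [0.5464, -0.21, 0.1519]
eef_rot: [-2.222, -2.22, 0.001]
ft_force: [0.5, -0.5, -0.5]
opening: 0.0177
finger_force: 35.0
```

Emit:
arm_command --pt "-1 0 0 2 0 0 0" --pt "-1 0 0 1 0 0 0" --pt "-1 0 0 1 0 0 0" --pt "-1 0 0 0 0 0 0"

```text
time_s: 7.5
tool_pos: [0.5467, -0.2101, 0.1487]
eef_rot: [2.222, 2.221, 0.0]
ft_force: [-0.8, -0.6, -0.6]
opening: 0.0173
finger_force: 35.0
```

Emit:
arm_command --pt "-1 0 0 1 0 0 0" --pt "-1 0 0 0 0 0 0" --pt "-1 0 0 0 0 0 0"

```text
time_s: 7.8
tool_pos: [0.5467, -0.2101, 0.1476]
eef_rot: [2.222, 2.221, -0.0]
ft_force: [-0.3, 0.1, -0.6]
opening: 0.0174
finger_force: 35.0
```

Emit:
arm_command --pt "-1 0 0 0.5 0 0 0" --pt "-1 0 0 0.5 0 0 0" --pt "-1 0 0 0 0 0 0"

```text
time_s: 8.1
tool_pos: [0.5466, -0.2101, 0.1465]
eef_rot: [-2.222, -2.221, 0.0]
ft_force: [-0.2, 0.0, -0.5]
opening: 0.0176
finger_force: 35.0
```

Emit:
arm_command --pt "-1 0 0 0.5 0 0 0" --pt "-1 0 0 0 0 0 0"

```text
time_s: 8.3
tool_pos: [0.5468, -0.2102, 0.1463]
eef_rot: [2.222, 2.22, 0.0]
ft_force: [-0.5, -0.3, 2.9]
opening: 0.0174
finger_force: 35.0
```

Emit:
arm_command --pt "-1 0 0 0.5 0 0 0" --pt "-1 0 0 0 0 0 0"

```text
time_s: 8.5
tool_pos: [0.547, -0.2103, 0.1461]
eef_rot: [2.222, 2.22, 0.0]
ft_force: [-1.0, 0.9, 5.7]
opening: 0.0176
finger_force: 35.0
```

Emit:
arm_command --pt "-1 0 0 0.5 0 0 0" --pt "-1 0 0 0 0 0 0"

```text
time_s: 8.7
tool_pos: [0.5471, -0.2103, 0.146]
eef_rot: [2.221, 2.22, 0.001]
ft_force: [-1.6, 0.9, 7.7]
opening: 0.0173
finger_force: 35.0
```

```bash
python3 -c "
from h import *
s=arm.observe();print(s['tool_pos'],s['ft_force'],s['ft_torque'])"
```

```text
[ 0.54714217 -0.21033801  0.14597102] [-1.63354437  0.91151828  7.6784288 ] [-0.09199697  0.48743052  0.04262449]
```

Contact: the surface is at TCP z≈0.1463 and stiffness is about 6 N/mm. Now I'll slide lightly in a ring around the nominal point.

Emit:
arm_command --pt "-1 -1.1 0 0 0 0 0" --pt "-1 -1.1 0 0 0 0 0" --pt "-1 0 0 0 0 0 0"

```text
time_s: 9.0
tool_pos: [0.5471, -0.2119, 0.1459]
eef_rot: [2.223, 2.22, 0.002]
ft_force: [-1.4, 4.1, 9.1]
opening: 0.0173
finger_force: 35.0
```

Emit:
arm_command --pt "-1 0.3 1.0 0 0 0 0" --pt "-1 0.4 1.1 0 0 0 0" --pt "-1 0 0 0 0 0 0"

```text
time_s: 9.3
tool_pos: [0.5484, -0.2113, 0.1459]
eef_rot: [-2.221, -2.22, 0.001]
ft_force: [-5.2, 2.3, 10.6]
opening: 0.0173
finger_force: 35.0
```

Emit:
arm_command --pt "-1 0.9 0.6 -0.5 0 0 0" --pt "-1 0.9 0.6 0 0 0 0" --pt "-1 0 0 0 0 0 0"

```text
time_s: 9.6
tool_pos: [0.5502, -0.2103, 0.1462]
eef_rot: [2.221, 2.22, -0.001]
ft_force: [-2.0, -0.8, 7.2]
opening: 0.0171
finger_force: 35.0
```

Emit:
arm_command --pt "-1 1.1 0 0 0 0 0" --pt "-1 1.1 0 0 0 0 0" --pt "-1 0 0 0 0 0 0"

```text
time_s: 9.9
tool_pos: [0.5506, -0.2081, 0.1461]
eef_rot: [2.221, 2.22, 0.0]
ft_force: [-0.2, -1.0, 5.3]
opening: 0.0175
finger_force: 35.0
```

Emit:
arm_command --pt "-1 0.9 -0.6 0 0 0 0" --pt "-1 0.9 -0.7 0 0 0 0" --pt "-1 0 0 0 0 0 0"

```text
time_s: 10.2
tool_pos: [0.5487, -0.2057, 0.1456]
eef_rot: [-2.222, -2.221, -0.0]
ft_force: [0.6, 0.2, 1.0]
opening: 0.0172
finger_force: 35.0
```

Emit:
arm_command --pt "-1 0.3 -1.0 0 0 0 0" --pt "-1 0.4 -1.1 0 0 0 0" --pt "-1 0 0 0 0 0 0"

```text
time_s: 10.5
tool_pos: [0.5465, -0.2051, 0.1454]
eef_rot: [-2.222, -2.221, 0.0]
ft_force: [-0.0, -1.0, 0.6]
opening: 0.0174
finger_force: 35.0
```

The force vanished and z dropped, so the foot is over the hole. I'll step back halfway and press lightly.

Emit:
arm_command --pt "-1 0 0.5 0 0 0 0" --pt "-1 0 0 0.7 0 0 0" --pt "-1 0 0 0 0 0 0"

```text
time_s: 10.8
tool_pos: [0.547, -0.2051, 0.1447]
eef_rot: [-2.222, -2.221, 0.0]
ft_force: [0.6, -1.4, 0.4]
opening: 0.017
finger_force: 35.0
```

Emit:
arm_command --pt "-1 0 0 0.7 0 0 0" --pt "-1 0 0 0 0 0 0"

```text
time_s: 11.0
tool_pos: [0.5471, -0.2052, 0.1441]
eef_rot: [-2.222, -2.221, 0.0]
ft_force: [1.5, -0.9, -0.6]
opening: 0.0172
finger_force: 35.0
```

Emit:
arm_command --pt "-1 0 0 1 0 0 0" --pt "-1 0 0 1 0 0 0" --pt "-1 0 0 0 0 0 0"

```text
time_s: 11.3
tool_pos: [0.5471, -0.2052, 0.142]
eef_rot: [2.222, 2.221, -0.0]
ft_force: [0.9, -1.8, 0.0]
opening: 0.0173
finger_force: 35.0
```

Emit:
arm_command --pt "-1 0 0 1 0 0 0" --pt "-1 0 0 1 0 0 0" --pt "-1 0 0 0 0 0 0"

```text
time_s: 11.6
tool_pos: [0.5471, -0.2051, 0.14]
eef_rot: [-2.222, -2.221, 0.0]
ft_force: [0.3, -3.1, -0.7]
opening: 0.0173
finger_force: 35.0
```

```bash
python3 -c "
from h import *
s=arm.observe();print(s['tool_pos'],s['ft_force'],s['ft_torque'])"
```

```text
[ 0.54709328 -0.20513681  0.14004376] [ 0.27243846 -3.13609545 -0.74348024] [-0.61434869 -0.10609607 -0.00722504]
```

In the hole. The wall is pushing toward -y, so I'll ease over 0.5 mm and go on down.

Emit:
arm_command --pt "-1 -0.5 0 1 0 0 0" --pt "-1 0 0 2 0 0 0" --pt "-1 0 0 2 0 0 0" --pt "-1 0 0 0 0 0 0"

```text
time_s: 12.0
tool_pos: [0.547, -0.2055, 0.1348]
eef_rot: [-2.222, -2.22, 0.0]
ft_force: [0.2, -1.4, -1.4]
opening: 0.0175
finger_force: 35.0
```

Emit:
arm_command --pt "-1 0 0 2 0 0 0" --pt "-1 0 0 2 0 0 0" --pt "-1 0 0 2 0 0 0" --pt "-1 0 0 2 0 0 0" --pt "-1 0 0 0 0 0 0"

```text
time_s: 12.5
tool_pos: [0.547, -0.2056, 0.1268]
eef_rot: [-2.222, -2.22, 0.0]
ft_force: [1.2, -2.0, -1.0]
opening: 0.0171
finger_force: 35.0
```

Emit:
arm_command --pt "-1 -0.2 -0.1 2 0 0 0" --pt "-1 0 0 2 0 0 0" --pt "-1 0 0 1 0 0 0" --pt "-1 0 0 0 0 0 0"

```text
time_s: 12.9
tool_pos: [0.547, -0.2057, 0.122]
eef_rot: [-2.222, -2.22, 0.0]
ft_force: [0.8, -0.3, -0.9]
opening: 0.0176
finger_force: 35.0
```

Emit:
arm_command --pt "-1 0 0 1 0 0 0" --pt "-1 0 0 1 0 0 0" --pt "-1 0 0 1 0 0 0" --pt "-1 0 0 0 0 0 0"

```text
time_s: 13.3
tool_pos: [0.5473, -0.2059, 0.12]
eef_rot: [2.222, 2.22, 0.0]
ft_force: [-0.8, -0.5, 7.2]
opening: 0.0174
finger_force: 35.0
```

Emit:
arm_command --pt "-1 0 0 1 0 0 0" --pt "-1 0 0 1 0 0 0" --pt "-1 0 0 0 0 0 0" --pt "-1 0 0 0 0 0 0"

```text
time_s: 13.7
tool_pos: [0.5473, -0.2059, 0.1181]
eef_rot: [2.222, 2.22, 0.001]
ft_force: [-1.7, -0.3, 8.8]
opening: 0.018
finger_force: 35.0
```

Emit:
arm_command --pt "-1 0 0 1 0 0 0" --pt "-1 0 0 1 0 0 0" --pt "-1 0 0 0 0 0 0" --pt "-1 0 0 0 0 0 0"

```text
time_s: 14.1
tool_pos: [0.5473, -0.2059, 0.1161]
eef_rot: [2.222, 2.22, 0.001]
ft_force: [-1.6, -0.5, 8.5]
opening: 0.0175
finger_force: 35.0
```

Emit:
arm_command --pt "-1 0 0 1 0 0 0" --pt "-1 0 0 1 0 0 0" --pt "-1 0 0 0 0 0 0" --pt "-1 0 0 0 0 0 0"

```text
time_s: 14.5
tool_pos: [0.5473, -0.2059, 0.1141]
eef_rot: [2.222, 2.22, 0.0]
ft_force: [-1.3, -0.4, 8.3]
opening: 0.0174
finger_force: 35.0
```

Steady at about 8.5 N in the tight zone. The bottom should be near TCP z 0.1113.

Emit:
arm_command --pt "-1 0 0 1 0 0 0" --pt "-1 0 0 1 0 0 0" --pt "-1 0 0 0 0 0 0" --pt "-1 0 0 0 0 0 0"

```text
time_s: 14.9
tool_pos: [0.5473, -0.2059, 0.1121]
eef_rot: [2.222, 2.22, 0.0]
ft_force: [-1.9, -1.1, 8.5]
opening: 0.0173
finger_force: 35.0
```

Emit:
arm_command --pt "-1 0 0 1 0 0 0" --pt "-1 0 0 0 0 0 0" --pt "-1 0 0 0 0 0 0"

```text
time_s: 15.2
tool_pos: [0.5473, -0.2059, 0.1111]
eef_rot: [2.222, 2.22, 0.0]
ft_force: [-0.8, -0.6, 8.1]
opening: 0.017
finger_force: 35.0
```

Emit:
arm_command --pt "-1 0 0 1 0 0 0" --pt "-1 0 0 0 0 0 0" --pt "-1 0 0 0 0 0 0"

```text
time_s: 15.5
tool_pos: [0.5475, -0.206, 0.1109]
eef_rot: [2.221, 2.22, 0.001]
ft_force: [-2.9, 0.6, 16.3]
opening: 0.0175
finger_force: 35.0
```

Emit:
arm_command --pt "-1 0 0 0.6 0 0 0" --pt "-1 0 0 0 0 0 0" --pt "-1 0 0 0 0 0 0"

```text
time_s: 15.8
tool_pos: [0.5477, -0.2061, 0.1108]
eef_rot: [2.221, 2.22, 0.001]
ft_force: [-3.5, 0.2, 19.8]
opening: 0.0172
finger_force: 35.0
```

It's at the hard bottom. I'll unload, open and rise clear.

Emit:
arm_command --pt "-1 0 0 -1 0 0 0" --pt "-1 0 0 -1 0 0 0" --pt "-1 0 0 0 0 0 0" --pt "-1 0 0 0 0 0 0"

```text
time_s: 16.2
tool_pos: [0.5472, -0.2059, 0.111]
eef_rot: [2.222, 2.22, 0.0]
ft_force: [-0.8, -0.3, 7.3]
opening: 0.0173
finger_force: 35.0
```

Emit:
arm_command --pt "0 0 0 0 0 0 0" --pt "0 0 0 0 0 0 0" --pt "0 0 0 0 0 0 0" --pt "0 0 0 0 0 0 0" --pt "0 0 0 0 0 0 0"

```text
time_s: 16.7
tool_pos: [0.5469, -0.2057, 0.1104]
eef_rot: [-2.222, -2.22, 0.0]
ft_force: [0.1, -0.3, 0.2]
opening: 0.046
finger_force: 0.0
```

Emit:
arm_command --pt "0 0 0 0 0 0 0" --pt "0 0 0 -10 0 0 0" --pt "0 0 0 -20 0 0 0" --pt "0 0 0 -30 0 0 0" --pt "0 0 0 -30 0 0 0"

```text
time_s: 17.2
tool_pos: [0.5468, -0.2057, 0.202]
eef_rot: [-2.222, -2.22, 0.0]
ft_force: [0.1, 0.1, -0.4]
opening: 0.0459
finger_force: 0.0
```

Emit:
arm_command --pt "0 0 0 -30 0 0 0" --pt "0 0 -30 -30 0 0 0" --pt "0 0 -45 0 0 0 0" --pt "0 0 -45 0 0 0 0" --pt "0 0 0 0 0 0 0"

```text
time_s: 17.7
tool_pos: [0.4223, -0.205, 0.2613]
eef_rot: [-2.223, -2.218, 0.002]
ft_force: [-0.1, 1.1, -0.0]
opening: 0.0458
finger_force: 0.0
```

```bash
python3 - <<'E'
from h import *
import cv2
print(arm.observe()["tool_pos"])
a=arm.get_image("side")[...,::-1];b=arm.get_image("top")[...,::-1]
f=lambda im,x,y,w,h:cv2.resize(im[y:y+h,x:x+w],(400,400),interpolation=cv2.INTER_CUBIC)
cv2.imwrite("pics/c3.png",np.hstack([f(a,330,110,80,80),b[100:500,200:600]]if 0 else [f(a,330,110,80,80),f(b,200,60,340,340)]))
print("predicted top of dowel seated",proj("side",np.array([.5473,-.2059,.155])),"face",proj("side",np.array([.5473,-.2059,.095])))
E
```

```text
[ 0.42232587 -0.20504275  0.26125317]
predicted top of dowel seated [369.  135.3] face [367.5 158. ]
```

View pics/c3.png

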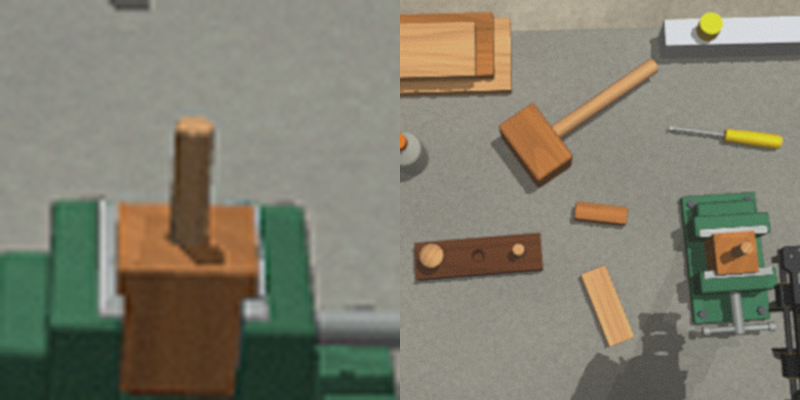

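The dowel stands upright in the post. Its top is at crop (195,126), which is pixel (369,135), as predicted for fully seated. The other pegs and objects haven't moved and the gripper is clear.

```bash
python3 -c "
from station import arm
print(arm.sign_off())"
```

```text
the job is handed in; nothing more can be done
None
```

The dowel is pressed fully home in the post's hole and released, with the gripper clear; the highest force I read was about 20 N, the other pegs and bench items look unmoved, and the job was handed in at about 18 s.

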